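# Turn a half-dry clay coaster over onto the drying slats with a spatula

### The arm

A 6-joint arm with a two-finger parallel gripper is mounted at the origin on a cart in front of the work surface, level with it; the furniture and walls round the work are solid. World frame = base frame: x ahead of the robot, y to its left, z up, the work surface at z = 0. Lengths are in mm, angles in rad, forces in N, time in s.
With the tool pointing down it reaches from about 350 to 975 mm from the base axis. Payload 7.1 kg.
Tool frame: the origin (TCP) lies on the front face of the gripper's body, between the roots of the fingers; the fingertips stand 80 mm ahead of it and the grasp point (between the pads) lies 61 mm ahead of it (env.tips_ahead is the distance from the TCP to the fingertips, in mm); z points along the fingers, y is the line along which they close (so a half turn about z gives the same grasp; the last joint's range is limited). The gripper opens to 88 mm and grips with 3 to 60 N. Pads are 20 mm wide; open, the fingers measure 115 mm over their backs; the gripper's body (75 mm by 178 mm) begins 61 mm behind the grasp point.
Start: joints at [1.225, 0.423, 1.63, -0, 1.089, -0.019], TCP at [200.602, 591.916, 302.675] pointing down, gripper open.
Joint ranges: [-3, 3], [-0.9, 2.11], [0.09, 2.58], [-1.31, 4.45], [0.11, 2.69], [-2.54, 2.54]. Speed limits (rad/s): [2.39, 2.39, 3.01, 3.14, 3.14, 3.14].

### API

Orientations are given as a unit quaternion [x, y, z, w].
In Python, from station import env, set_gripper, viewer, workorder gives the robot as it stands. Calls block until the motion is done:
- env.reach(position, orientation): joint-space move of the TCP to a pose.
- env.move_l(position, rot=None, rate=150, f_stop=None): straight line of the TCP; rot=None keeps the orientation; rate is the mean speed in mm/s. With f_stop (N) it stops when the force on the tool has changed by that much, and returns True; else False.
- env.move_joints(angles): joint-space move.
- set_gripper(opening): finger opening in mm; the grip force is fixed at half the most; returns when the fingers have stopped.
- env.hold(seconds).
- env.ik(position, orientation): joint angles nearest the present ones, or None.
- env.read_state(): the state.
- viewer.camera(name): name is "scene" or "top"; returns the picture (400x640x3 uint8, blue, green, red); there is no depth.
- viewer.camera_params(name): a dict with "fx", "fy", "cx", "cy" (pixels), "pose" (4x4, takes a point from camera to world coordinates). Camera axes: x right, y up, looking along -z (the intrinsics and any distortion apply to the point x, -y, -z); pixel columns grow to the right and rows downward; lengths in mm; the calibration is good to about 2 mm. A picture is of the moment at which its call begins. camera_params takes no time and is no camera call.
A pose or a line that the arm cannot do raises env.IKError and nothing moves.
- workorder.sign_off(): hands the job in; it is judged then, once.
The state is a dict: "time_s": time; "qpos": joint angles; "dq": joint speeds; "tau": joint torques, N m; "tool_pos": TCP position; "orientation": TCP orientation; "force": force on the tool from outside, world axes, zero at the start; "wrist_torque": the same for the moment, N m; "width": finger opening in mm; "grip_force": force on a finger pad.
Only numpy, scipy, OpenCV 4.12 (cv2) and the standard library are available. Lean on these libraries where they do the work, as an engineer would, in place of code of your own. Each camera call takes 0.05 s, during which the arm holds its last target. There are 200 camera calls.

### The job

The clay coaster on the smooth half of the drying board is still soft below, so turn it over: pick up the spatula by its handle, slide the blade in under the coaster from the front edge of the board, and with a brisk turn of the wrist about the handle roll the coaster over the edge of the raised slats so that it lies upside down and flat on the slats. The clay marks easily: do not touch it with the fingers, do not toss it and use the blade gently on clay and board alike. Then lay the spatula down on the desk clear of the board and disturb nothing else.

Things in the scene. Friction and masses are not known exactly. Their poses are not given: they have to be found in the camera images.
- board: wooden drying board fixed on the desk, 170 (x) x 316 (y) x 12 mm. Origin: centre of its underside; x points from its open front edge to the back, y from the smooth half to the slatted half, z up. A rail 12 mm wide and 12 mm high closes the back of the smooth half, inner face at x = 73 mm; front and right edges are open. More than 8 N of the blade scores the wood
- bed (a point): point on the smooth (right) half of the board, surface at z = 12 mm; it lies at x = 0, y = -60 mm of the board, axes as the board. This half reaches from y = -158 to 0 mm
- rack (a point): centre of the slatted (left) half, level with the slats' tops at z = 24 mm; at x = 0, y = 72 mm of the board, axes as the board. Eight slats run along x, 12 mm wide with gaps of 7; the side of the first, at y = 0 of the board, is a 12 mm step up from the smooth half
- coaster: soft clay coaster, 92 mm square, 9 mm thick, 0.12 kg; edges bevelled (4.5 mm in, 2.5 up), so a blade lying on the board can get under. Origin at its centre, half-way up; x, y along its sides, nearly parallel to the board's; z out of the face with a raised ring, up at the start. It starts loose on the smooth half; pushed from the front it slides to the rail. Over 10 N of the blade marks it
- spatula: steel offset spatula, black handle 100 mm long (x), 20 wide (y), 24 high; 0.13 kg. Origin at the handle's middle, where it is gripped; x points to the blade, z up. It starts lying with its blade flat on the desk
- spatula_grip (a point): the same point and axes as the spatula's. Blade, if straight: flat, parallel to the handle, 64 mm wide (y), 1.8 thick, underside 36 mm below this point, from x = 83 to its tip at x = 170 mm (the neck joins on top at x = 90). The thin neck (x = 50 mm) is bent by use: the blade points up by 0 to 0.12 rad against the handle, differently each time; over 12 N at the tip bends it more
- mug: white mug left of the board, 95 mm high; leave it alone
- stapler: stapler on the right, 148 x 37 x 40 mm; leave it alone
- eraser: eraser on the right, 48 x 23 x 13 mm; leave it alone

How it is judged:
By the outcome, as a careful person would: the job done as asked, in the order asked, and still so for the second after the job is handed in, with the robot touching nothing.
It also fails if it takes over 64 s, if anything falls off the work surface, if the arm or the gripper's body presses on something with over 40 N, if the wrist force passes 120 N, or if a joint passes its speed limit or range.

## Working session

There is one attempt and no reset: what is moved stays moved. The work goes in short steps, each a Python script; the robot and the scene stay as the last script left them, time stands still between calls to the robot, and variables do not carry over. Pictures are saved under pics/ and viewed, at most 10 in all, crops included, and the job is handed in when it is done.

```bash
ls; mkdir -p pics; python3 - <<'E'
from station import env, viewer
import cv2
for n in("scene","top"):
    p=viewer.camera_params(n); print(n,{k:(v if k!='pose' else v.round(4).tolist() if hasattr(v,'round') else v) for k,v in p.items()})
    cv2.imwrite(f"pics/{n}0.png",viewer.camera(n))
s=env.read_state(); print(s)
E
```

```text
pics
scene {'fx': 397.5187702479381, 'fy': 397.5187702479381, 'cx': 319.6117813128241, 'cy': 195.17186772294545, 'pose': [[0.8702, 0.2176, -0.442, -74.7123], [-0.4922, 0.4254, -0.7595, -1147.3348], [0.0228, 0.8784, 0.4773, 761.4749], [0.0, 0.0, 0.0, 1.0]]}
top {'fx': 362.2679684154794, 'fy': 362.2679684154794, 'cx': 320.9382270605074, 'cy': 203.12091088939863, 'pose': [[-0.0117, 0.998, -0.0614, 514.7641], [-0.9999, -0.0111, 0.0107, -19.8122], [0.01, 0.0616, 0.9981, 1126.3461], [0.0, 0.0, 0.0, 1.0]]}
{'time_s': 0.1, 'qpos': array([ 1.22497248e+00,  4.23753999e-01,  1.63060149e+00, -2.49370795e-05,
        1.08857929e+00, -1.90273253e-02]), 'dq': array([ 1.11408875e-03, -1.61792988e-03, -2.26935108e-03,  1.45636817e-04,
        1.75780924e-03,  1.63052919e-05]), 'tau': array([ 3.79467883e-04, -5.45613635e+01, -2.74324214e+01,  6.44343859e-02,
        1.88597903e-02,  1.05040695e-05]), 'tool_pos': array([200.49792633, 591.56141319, 301.99060459]), 'orientation': array([ 1.62666387e-01,  9.86680899e-01, -6.61932555e-04, -1.10881844e-04]), 'force': array([ 0.60003659,  0.34695936, -0.37334002]), 'wrist_torque': array([-0.01541738, -0.01272291,  0.03997131]), 'grip_force': 0.0, 'width': 88.09723645963119}
```

View pics/scene0.png

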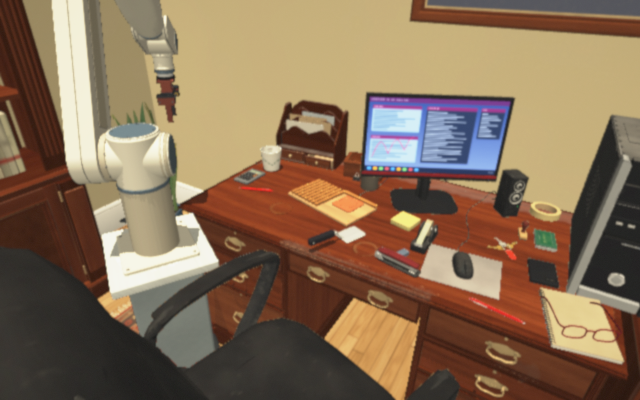

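View pics/top0.png

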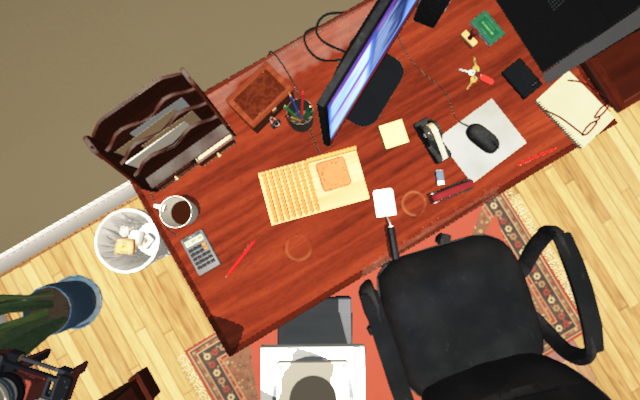

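The top view shows the board at about (260–368, 147–224), the coaster at about (334,174), the blade at (385,203) and the handle at (393,241). I'll enlarge that area.

```bash
python3 - <<'E'
import cv2
i=cv2.imread("pics/top0.png")[140:265,250:410]
cv2.imwrite("pics/topc.png",cv2.resize(i,None,fx=4.75,fy=4.75,interpolation=cv2.INTER_CUBIC))
i=cv2.imread("pics/scene0.png")[170:255,280:410]
cv2.imwrite("pics/scenec.png",cv2.resize(i,None,fx=6,fy=6,interpolation=cv2.INTER_CUBIC))
E
```

```text
(no output)
```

View pics/topc.png

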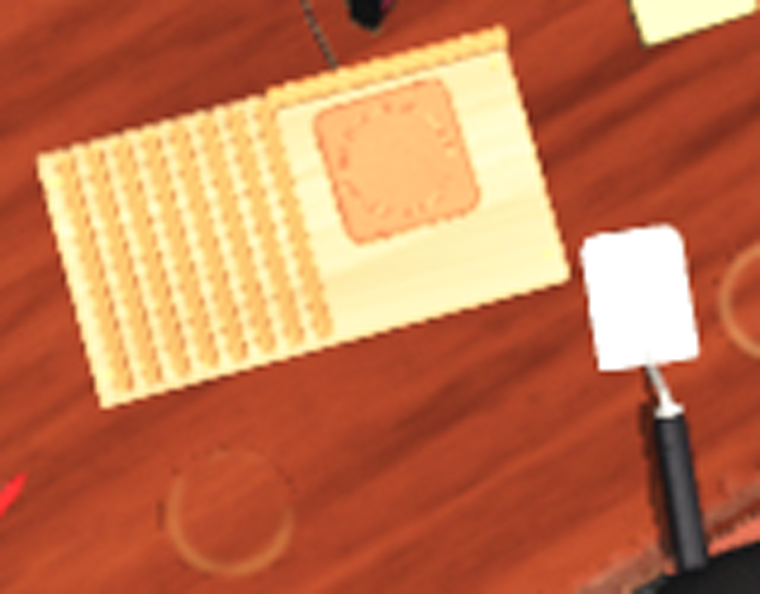

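View pics/scenec.png

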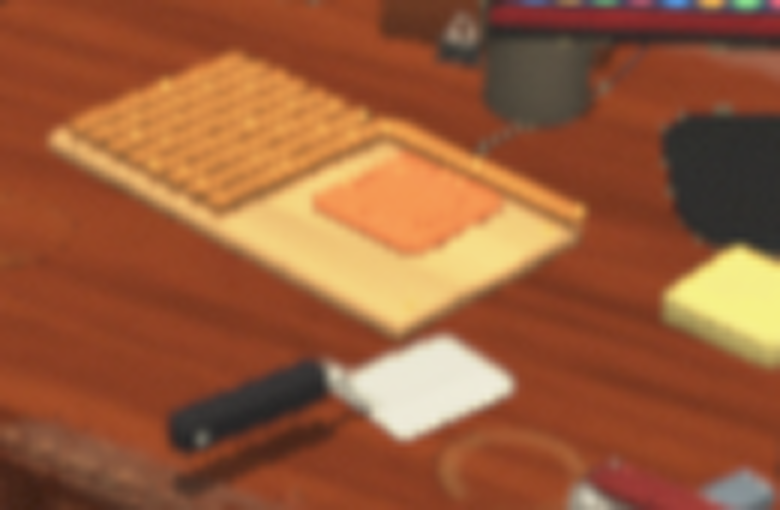

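The crops show these points:
- **Board:** front-right (569,278), front-left (105,407), back-left (40,155), rail corner (506,30).
- **Coaster:** corners near (316,115), (445,78), (480,205) and (357,243).
- **Blade:** corners at (581,238), (683,225), (699,356) and (598,370).
- **Handle:** runs from (668,412) to (690,568).

The handle's rear end is near the desk edge.

```bash
cat > h.py <<'E'
import numpy as np
from scipy.spatial.transform import Rotation as R
from station import env, set_gripper, viewer, workorder
def world(name,px,z,off=(0,0),s=1.):
    p=viewer.camera_params(name);P=np.array(p["pose"])
    u,v=(np.array(px,float)+.5)/s-.5+np.array(off)
    d=P[:3,:3]@np.array([(u-p["cx"])/p["fx"],-(v-p["cy"])/p["fy"],-1]); o=P[:3,3]
    return o+d*(z-o[2])/d[2]
def tc(px,z): return world("top",px,z,(250,140),4.75)
def pose(pos,yaw,th,roll=0,pitch=0,gx=0):
    """TCP pose for spatula origin pos; th tool tilt from vertical (fingers forward), roll>0 lifts right side, pitch>0 tip down"""
    S=R.from_euler('z',yaw)*R.from_euler('x',-roll)*R.from_euler('y',pitch)
    z=np.array([np.sin(th),0,-np.cos(th)]);y=np.array([0,1,0]);x=np.cross(y,z)
    T=S*R.from_matrix(np.c_[x,y,z])
    return np.array(pos)+S.apply([gx,0,0])-61*T.as_matrix()[:,2], T.as_quat()
E
python3 - <<'E'
from h import *
np.set_printoptions(precision=3,suppress=True)
from scipy.optimize import least_squares
obs=[((569,278),(-85,-158,12)),((105,407),(-85,148,24)),((40,155),(85,148,24)),((506,30),(85,-158,24)),((330,338),(-85,0,24))]
def f(q): 
    r=[]
    for px,b in obs:
        w=tc(px,b[2])[:2]; r+=list(R.from_euler('z',q[2]).apply([b[0],b[1],0])[:2]+q[:2]-w)
    return r
s=least_squares(f,[550,0,.27]); q=s.x; print("board",q,np.array(s.fun))
c=[tc(p,20)[:2] for p in((316,115),(445,78),(480,205),(357,243))]
cm=np.mean(c,0); Ri=R.from_euler('z',-q[2])
print("coaster in board",Ri.apply([*(cm-q[:2]),0]), [Ri.apply([*(k-q[:2]),0])[:2] for k in c])
b=[tc(p,1.8)[:2] for p in((581,238),(683,225),(699,356),(598,370))]
print("blade",np.array(b)); ax=(b[0]+b[1]-b[2]-b[3])/2; yaw=np.arctan2(ax[1],ax[0]); bc=np.mean(b,0); d=np.array([np.cos(yaw),np.sin(yaw)])
print("yaw",yaw,np.linalg.norm(ax),"origin",bc-126.5*d)
for z in(48,52): print("handle",tc((668,412),z),tc((690,568),z))
yb=q[2]
g=np.array([*(bc-126.5*d),38])
for th in(0,.3,.6,.9,1.1):
  print("th",th)
  for nm,p in [("grasp",pose(g,yaw,th))]+[(f"roll{r}",pose(R.from_euler('z',yb).apply([-116,-50,0])+[q[0],q[1],70+25*r],yb,th,r)) for r in(0,.5,1,1.5,1.75)]:
    try: print(nm,env.ik(*p))
    except Exception as e: print(nm,e)
E
```

```text
board [637.622  -6.08    0.254] [-2.049  1.209  1.22  -2.713  3.244 -1.226  1.604  4.512 -4.02  -1.782]
coaster in board [ 18.931 -73.068   0.   ] [array([ 61.487, -28.57 ]), array([  63.   , -115.832]), array([ -22.899, -115.592]), array([-25.867, -32.278])]
blade [[ 624.159 -191.491]
 [ 632.024 -258.868]
 [ 545.74  -267.292]
 [ 537.341 -200.858]]
yaw 0.10241863548820232 87.00714604743766 origin [ 458.979 -242.561]
handle [ 509.609 -236.795   48.   ] [ 412.446 -248.248   48.   ]
handle [ 509.628 -235.99    52.   ] [ 412.826 -247.401   52.   ]
th 0
grasp [-0.509  0.601  1.961 -0.     0.579 -2.182]
roll0 [-0.176  0.566  1.901 -0.     0.675 -2.001]
roll0.5 [ 0.078  0.572  1.99  -0.856  0.675 -1.039]
roll1 [ 0.287  0.74   1.995 -1.294  1.064 -0.469]
roll1.5 None
roll1.75 None
th 0.3
grasp None
roll0 [-0.253  0.519  2.073  0.474  0.32  -2.512]
roll0.5 None
roll1 None
roll1.5 None
roll1.75 None
th 0.6
grasp [-0.75   0.636  2.227  1.869  0.461  2.055]
roll0 [-0.348  0.557  2.218  1.98   0.356  2.192]
roll0.5 [-0.073  0.583  2.318  3.532  0.534  0.67 ]
roll1 [0.176 0.782 2.326 3.964 1.086 0.321]
roll1.5 [0.287 1.053 2.247 4.142 1.598 0.174]
roll1.75 [0.278 1.182 2.188 4.169 1.841 0.095]
th 0.9
grasp [-0.886  0.794  2.288  2.112  0.868  1.636]
roll0 [-0.452  0.705  2.314  2.363  0.809  1.681]
roll0.5 [-0.23   0.748  2.403  3.022  1.003  0.96 ]
roll1 [-0.02   0.919  2.414  3.441  1.411  0.526]
roll1.5 [0.079 1.133 2.351 3.654 1.828 0.221]
roll1.75 [0.07  1.231 2.302 3.677 2.025 0.056]
th 1.1
grasp [-0.964  0.935  2.289  2.11   1.141  1.491]
roll0 [-0.515  0.854  2.337  2.389  1.136  1.533]
roll0.5 [-0.354  0.896  2.408  2.792  1.313  0.961]
roll1 [-0.204  1.022  2.421  3.09   1.624  0.504]
roll1.5 [-0.131  1.173  2.379  3.232  1.947  0.099]
roll1.75 [-0.138  1.239  2.343  3.225  2.091 -0.124]
```

```bash
python3 - <<'E'
from h import *
np.set_printoptions(precision=3,suppress=True)
from scipy.optimize import least_squares
obs=[((569,278),(-85,-158,12)),((105,407),(-85,158,12)),((40,155),(85,158,12)),((506,30),(85,-158,24)),((330,338),(-85,0,24))]
def f(q): 
    r=[]
    for px,b in obs:
        w=tc(px,b[2])[:2]; r+=list(R.from_euler('z',q[2]).apply([b[0],b[1],0])[:2]+q[:2]-w)
    return r
s=least_squares(f,[550,0,.27]); q=s.x; print("board",q,np.array(s.fun))
c=[tc(p,20)[:2] for p in((316,115),(445,78),(480,205),(357,243))]
print("coaster in board",R.from_euler('z',-q[2]).apply([*(np.mean(c,0)-q[:2]),0]))
g=np.array([460,-242,39.]);yaw=.108;th=.9
print(env.ik(*pose(g+[0,0,130],yaw,th)))
env.reach(*pose(g+[0,0,130],yaw,th))
s=env.read_state();print(s["time_s"],s["qpos"],s["force"])
p,o=pose(g,yaw,th)
print(env.move_l(p,rate=100,f_stop=8))
set_gripper(10)
s=env.read_state();print(s["time_s"],s["width"],s["grip_force"],s["force"],s["tool_pos"]-p)
import cv2
for n in("top","scene"): cv2.imwrite(f"pics/{n}1.png",viewer.camera(n))
i=cv2.imread("pics/scene1.png")[170:260,270:420]
cv2.imwrite("pics/scene1c.png",cv2.resize(i,None,fx=5,fy=5,interpolation=cv2.INTER_CUBIC))
E
```

```text
board [639.013  -9.343   0.249] [-1.542 -1.836  0.741  2.814  1.211  3.017  2.326  0.632 -2.737 -4.627]
coaster in board [ 18.758 -69.466   0.   ]
[-0.885  0.425  2.307  1.789  0.737  2.09 ]
3.175 [-0.884  0.425  2.307  1.788  0.737  2.09 ] [ 0.41   0.352 -0.267]
False
5.675 19.704369250425806 29.989964067935944 [ 0.223 -0.453 -0.069] [-0.002 -0.011 -0.007]
```

View pics/scene1c.png

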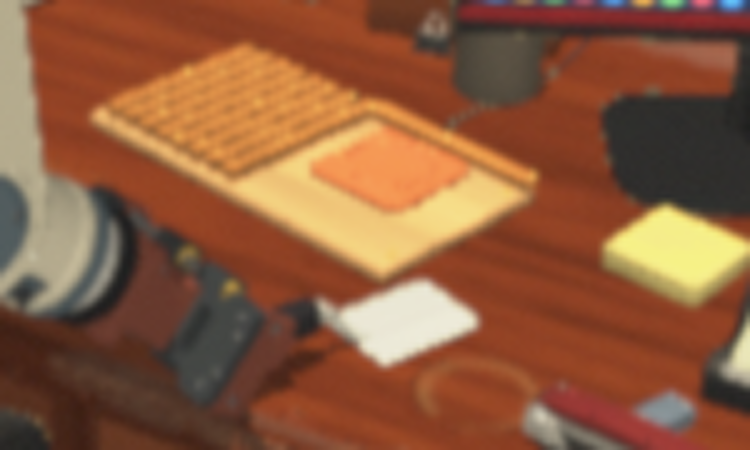

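The handle is gripped, with the blade flat on the desk at about (405,322) in the crop, and nothing else has moved. Next I'll go to the board's front edge, feel for the wood and slide in.

```bash
cat >> h.py <<'E'
Q=np.array([637.6,-6.1,.251]); TH=.9
def bp(x,y,z,roll=0,pitch=0,dyaw=0):
    "TCP pose for grasp point at board coords (x,y), world z"
    return pose(R.from_euler('z',Q[2]).apply([x,y,0])+[Q[0],Q[1],z],Q[2]+dyaw+(-.108+.108),TH,roll,pitch)
E
python3 - <<'E'
from h import *
np.set_printoptions(precision=3,suppress=True)
P=.03
for x in(-229,-116): print(env.ik(*bp(x,-81,66,0,P)))
p,o=pose([460,-242,95],.108,TH); env.move_l(p,rate=120)
env.move_l(*bp(-229,-81,85,0,P),rate=150)
env.move_l(bp(-229,-81,62,0,P)[0],rate=60)
env.hold(.2); s0=env.read_state();print(s0["time_s"],s0["force"],s0["wrist_torque"])
hit=env.move_l(bp(-229,-81,50,0,P)[0],rate=8,f_stop=1.5)
s=env.read_state();dz=s["tool_pos"][2]-bp(-229,-81,0,0,P)[0][2]
print(hit,s["time_s"],"grasp z",dz,s["force"]-s0["force"],s["wrist_torque"]-s0["wrist_torque"],s["width"])
import cv2
cv2.imwrite("pics/top2.png",viewer.camera("top"))
i=cv2.imread("pics/top2.png")[140:265,250:410]
cv2.imwrite("pics/top2c.png",cv2.resize(i,None,fx=4.75,fy=4.75,interpolation=cv2.INTER_CUBIC))
E
```

```text
[-0.768  0.711  2.42   2.114  0.864  1.583]
[-0.504  0.696  2.268  2.263  0.748  1.75 ]
7.925 [-0.647 -0.277 -1.194] [-0.13   0.625  0.019]
True 8.7917 grasp z 55.54054752786997 [-0.236  0.883  3.162] [ 0.218 -0.76  -0.061] 20.121779719984552
```

View pics/top2c.png

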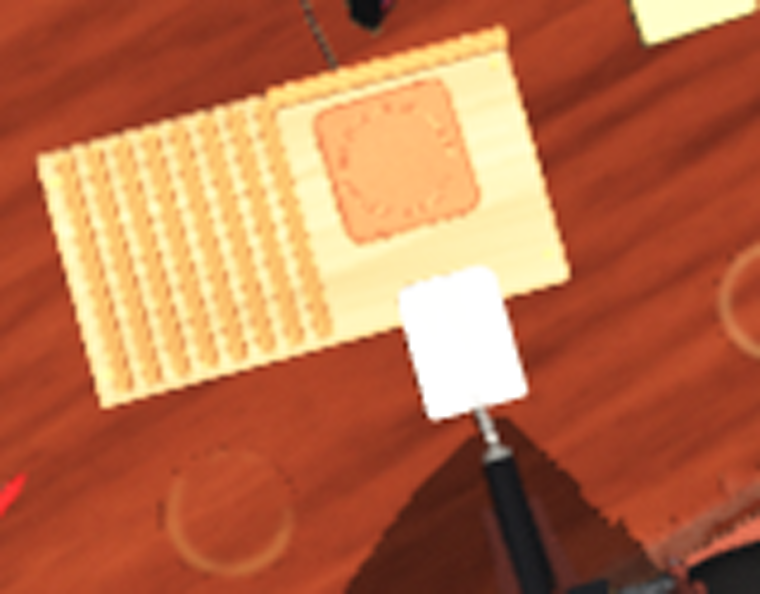

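The blade sits squarely on the board with its tip at (447,278) in the crop, parallel to the board and about 10 mm right of the coaster's centreline. Sliding in.

```bash
python3 - <<'E'
from h import *
np.set_printoptions(precision=3,suppress=True)
P=.03;z=55.75
s0=env.read_state()
b0=np.array([-.647,-.277,-1.194])
env.move_l(bp(-229,-81,z,0,P)[0],rate=10)
for x in(-200,-185,-170,-155,-142,-129,-116):
    hit=env.move_l(bp(x,-81,z,0,P)[0],rate=40,f_stop=5)
    s=env.read_state();f=R.from_euler('z',-Q[2]).apply(s["force"]-b0)
    print(x,hit,s["time_s"],f,(s["wrist_torque"]))
    if hit: break
import cv2
cv2.imwrite("pics/top3.png",viewer.camera("top"));cv2.imwrite("pics/scene3.png",viewer.camera("scene"))
i=cv2.imread("pics/top3.png")[140:265,250:410]
cv2.imwrite("pics/top3c.png",cv2.resize(i,None,fx=4.75,fy=4.75,interpolation=cv2.INTER_CUBIC))
E
```

```text
-200 False 9.9667 [1.386 0.66  2.24 ] [ 0.049 -0.179  0.096]
-185 False 10.4917 [ 1.389 -0.307  1.038] [-0.056  0.118 -0.029]
-170 True 10.7 [ 2.519 -0.862  2.419] [ 0.007 -0.034 -0.051]
```

View pics/top3c.png

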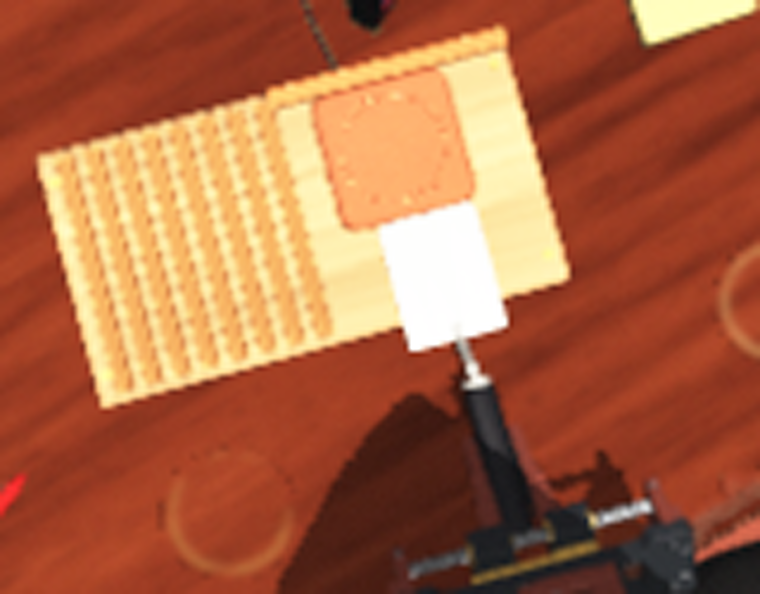

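The coaster is now seated on the rail, with its back edge at (315–440, 70–95) in the crop, and the blade tip is at its front bevel. I'll continue more slowly.

```bash
python3 - <<'E'
from h import *
np.set_printoptions(precision=3,suppress=True)
P=.03;z=55.75
b0=np.array([-.647,-.277,-1.194])
def bx():
    s=env.read_state();w=s["tool_pos"]-bp(0,0,0,0,P)[0];return s,R.from_euler('z',-Q[2]).apply(w)
print(bx()[1])
for x in(-170,-164,-158,-150,-140,-128,-116):
    hit=env.move_l(bp(x,-81,z,0,P)[0],rate=18,f_stop=4)
    s,w=bx();f=R.from_euler('z',-Q[2]).apply(s["force"]-b0)
    print(x,hit,s["time_s"],w,f,(s["wrist_torque"]))
    if hit: break
import cv2
cv2.imwrite("pics/top4.png",viewer.camera("top"))
E
```

```text
[-183.104  -80.869   55.604]
-170 True 11.025 [-182.97   -80.707   55.572] [-0.93   0.086  3.373] [-0.006 -0.083 -0.062]
```

```bash
python3 - <<'E'
from h import *
np.set_printoptions(precision=3,suppress=True)
P=.03;z=55.75
b0=np.array([-.647,-.277,-1.194])
def bx():
    s=env.read_state();w=s["tool_pos"]-bp(0,0,0,0,P)[0];return s,R.from_euler('z',-Q[2]).apply(w)
def show(x,hit):
    s,w=bx();f=R.from_euler('z',-Q[2]).apply(s["force"]-b0)
    print(x,hit,s["time_s"],w,f,s["wrist_torque"])
env.hold(.2); show("rest",0)
for x in(-176,-170,-164,-158,-150,-140,-128,-116):
    hit=env.move_l(bp(x,-81,z,0,P)[0],rate=25,f_stop=5.5)
    show(x,hit)
    if hit: break
import cv2
cv2.imwrite("pics/top4.png",viewer.camera("top"))
E
```

```text
rest 0 11.275 [-182.956  -80.694   55.517] [-2.729 -0.278  4.58 ] [-0.045 -0.075 -0.022]
-176 False 11.6917 [-175.511  -81.15    55.691] [0.395 0.766 1.391] [-0.101  0.17  -0.053]
-170 False 12.0833 [-169.699  -81.039   55.735] [2.301 0.555 0.829] [-0.034  0.207  0.033]
-164 False 12.475 [-163.707  -81.076   55.763] [1.986 0.61  0.179] [-0.095  0.336  0.01 ]
-158 False 12.8667 [-157.692  -81.084   55.768] [1.551 0.418 1.102] [-0.09   0.331 -0.002]
-150 False 13.3333 [-149.645  -81.07    55.772] [1.802 0.499 0.512] [-0.052  0.375 -0.021]
-140 False 13.8833 [-139.653  -81.079   55.767] [ 1.984 -0.282  1.554] [-0.05   0.37  -0.001]
-128 True 14.1417 [-137.745  -80.875   55.647] [1.422 0.063 0.063] [-0.002 -0.031 -0.122]
```

```bash
python3 - <<'E'
import cv2
i=cv2.imread("pics/top4.png")[140:265,250:410]
cv2.imwrite("pics/top4c.png",cv2.resize(i,None,fx=4.75,fy=4.75,interpolation=cv2.INTER_CUBIC))
E
```

```text
(no output)
```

View pics/top4c.png

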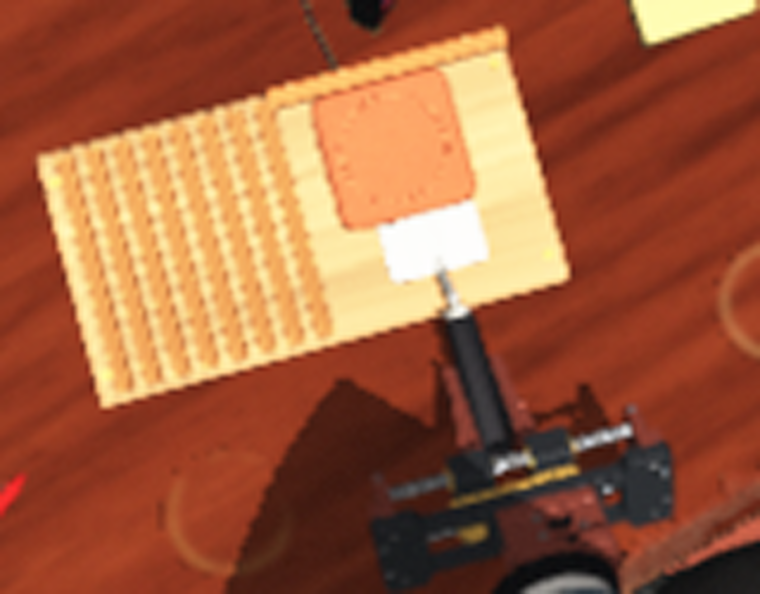

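The blade is about 50 mm under the coaster, with its visible part ending at (390–485, 205–280) in the crop, and the coaster stayed square. I'll finish the insertion.

```bash
python3 - <<'E'
from h import *
np.set_printoptions(precision=3,suppress=True)
P=.03;z=55.8
b0=np.array([-.647,-.277,-1.194])
env.hold(.1)
s=env.read_state();print(R.from_euler('z',-Q[2]).apply(s["force"]-b0))
for k in range(3):
    hit=env.move_l(bp(-117,-81,z,0,P)[0],rate=25,f_stop=6)
    s=env.read_state();w=s["tool_pos"]-bp(0,0,0,0,P)[0]
    print(hit,s["time_s"],R.from_euler('z',-Q[2]).apply(w),R.from_euler('z',-Q[2]).apply(s["force"]-b0),s["wrist_torque"])
    if not hit: break
    env.hold(.1)
# candidate roll path
for y,zz,r in[(-60,75,0),(-50,75,.3),(-35,80,.6),(-20,88,1.0),(-5,95,1.35),(10,100,1.6),(20,102,1.7)]:
    print(r,env.ik(*bp(-117,y,zz,r,0)))
E
```

```text
[ 3.488 -0.719  1.841]
True 14.5667 [-137.274  -80.652   55.337] [-0.022 -0.014  3.52 ] [-0.078 -0.025 -0.089]
False 15.6167 [-116.823  -81.001   55.698] [ 1.65  -0.943  0.381] [-0.157  0.622  0.151]
0 [-0.473  0.69   2.306  2.328  0.795  1.705]
0.3 [-0.322  0.721  2.377  2.788  0.894  1.213]
0.6 [-0.134  0.795  2.422  3.176  1.107  0.856]
1.0 [0.089 0.948 2.42  3.546 1.436 0.56 ]
1.35 [0.233 1.099 2.372 3.782 1.7   0.371]
1.6 [0.304 1.201 2.322 3.907 1.871 0.238]
1.7 [0.335 1.239 2.3   3.957 1.934 0.185]
```

```bash
python3 - <<'E'
from h import *
np.set_printoptions(precision=3,suppress=True)
b0=np.array([-.647,-.277,-1.194])
def show(t):
    s=env.read_state();print(t,s["time_s"],R.from_euler('z',-Q[2]).apply(s["force"]-b0),s["wrist_torque"],s["width"])
env.move_l(*bp(-118,-81,57,0,.0),rate=12); show("up")
env.move_l(*bp(-120,-81,67,0,0),rate=30); env.hold(.2);show("lift")
env.move_l(*bp(-120,-47,67,0,0),rate=50); env.hold(.2);show("left")
import cv2
cv2.imwrite("pics/top5.png",viewer.camera("top"));cv2.imwrite("pics/scene5.png",viewer.camera("scene"))
i=cv2.imread("pics/top5.png")[140:265,250:410]
cv2.imwrite("pics/top5c.png",cv2.resize(i,None,fx=4.75,fy=4.75,interpolation=cv2.INTER_CUBIC))
E
```

```text
up 15.95 [-0.345  0.213 -1.884] [-0.236  1.046 -0.026] 19.541681527890855
lift 16.6417 [ 0.117  0.464 -2.021] [-0.214  0.994  0.016] 19.96148050331993
left 17.675 [ 1.302  0.665 -1.849] [-0.27   1.099  0.027] 19.807291278836527
```

View pics/top5c.png

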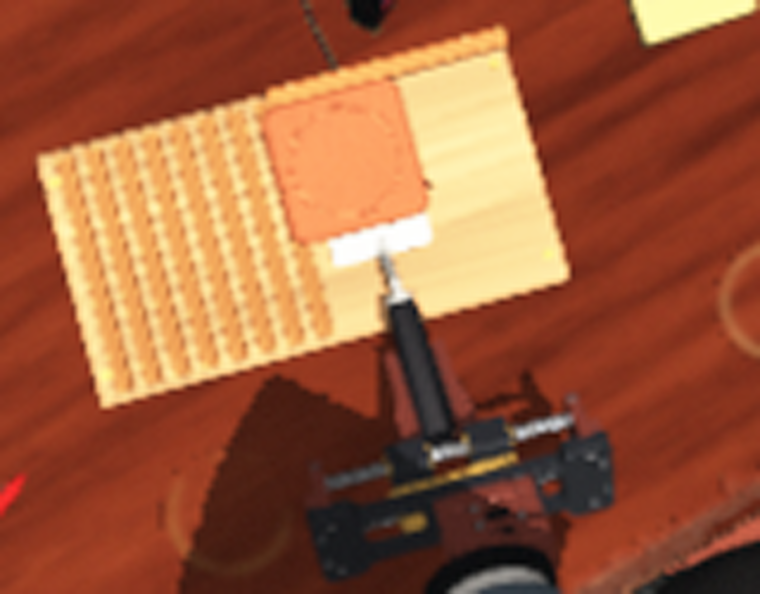

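The coaster rides level on the blade. Its left edge runs (265,110)–(300,242) in the crop, about 7 mm past the step, and its right edge is flush with the blade. I'll shift about 7 mm further left, then start the roll.

```bash
cat >> h.py <<'E'
import cv2
b0=np.array([-.647,-.277,-1.194])
def show(t):
    s=env.read_state();print(t,round(s["time_s"],2),R.from_euler('z',-Q[2]).apply(s["force"]-b0),s["wrist_torque"],s["width"])
def rollp(phi,Py=20,d=None,lift=0):
    d=60+15*phi/1.57 if d is None else d
    return bp(-120,Py-d*np.cos(phi)+37.2*np.sin(phi),24+lift+d*np.sin(phi)+37.2*np.cos(phi),phi)
def clay(tag):
    i=viewer.camera("top");cv2.imwrite(f"pics/{tag}.png",i)
    h=cv2.cvtColor(i,cv2.COLOR_BGR2HSV)
    ref=cv2.imread("pics/top5.png")[165:185,312:330].reshape(-1,3).astype(float)
    D=np.abs(i.astype(float)-np.median(ref,0)).max(2)<22
    D[:140]=0;D[235:]=0;D[:,:250]=0;D[:,410:]=0
    n,l,st,c=cv2.connectedComponentsWithStats(D.astype(np.uint8))
    k=1+np.argmax(st[1:,4]); r=cv2.minAreaRect(np.argwhere(l==k)[:,::-1].astype(np.float32))
    print("clay",st[k],c[k],r)
E
python3 - <<'E'
from h import *
np.set_printoptions(precision=3,suppress=True)
env.move_l(*bp(-120,-40,67,0,0),rate=40)
clay("t6")
for ph in(.1,.3,.5,.75,1.0):
    env.move_l(*rollp(ph),rate=70); show(ph); 
    if ph in(.3,1.0): clay(f"t6_{ph}")
E
```

```text
clay [ 297  156   41   57 1077] [317.496 177.565] ((319.65673828125, 183.1956024169922), (51.81483459472656, 34.6619873046875), 75.25643920898438)
0.1 18.43 [ 1.287  0.219 -1.161] [-0.115  1.051 -0.057] 19.637690150414457
0.3 18.84 [ 0.594  0.226 -2.705] [-0.074  1.036 -0.029] 19.95767282679886
clay [307 147  49  15 133] [331.97  153.466] ((330.980712890625, 153.92825317382812), (3.1196820735931396, 49.989192962646484), 74.93151092529297)
0.5 19.3 [ 0.525  0.021 -0.689] [0.066 1.124 0.031] 19.948834061659717
0.75 19.78 [ 0.208  0.743 -1.542] [ 0.242  0.9   -0.018] 19.846230843173526
1.0 20.27 [ 0.31  -0.5    0.441] [ 0.315  0.857 -0.059] 19.82989198247921
clay [314 147  42  13 113] [334.257 152.805] ((334.78485107421875, 153.5579071044922), (4.382410049438477, 42.44995880126953), 74.93151092529297)
```

```bash
cat >> h.py <<'E'
def prof(files,x0=0,x1=50,z=24):
    for f in files:
        i=cv2.imread(f"pics/{f}.png"); p=viewer.camera_params("top");P=np.array(p["pose"])
        out=[]
        for y in range(125,-125,-10):
            v=[]
            for x in np.arange(x0,x1,3):
                w=R.from_euler('z',Q[2]).apply([x,y,0])+[Q[0],Q[1],z]
                c=P[:3,:3].T@(w-P[:3,3]); u=p["cx"]+p["fx"]*c[0]/-c[2]; r=p["cy"]-p["fy"]*c[1]/-c[2]
                v.append(cv2.getRectSubPix(i,(1,1),(u,r))[0,0].astype(float))
            m=np.mean(v,0); out.append(f"{y}:{m[2]:.0f},{m[1]:.0f},{m[0]:.0f}")
        print(f," ".join(out))
E
python3 - <<'E'
from h import *
prof(["top0","t6","t6_0.3","t6_1.0"])
E
```

```text
top0 125:254,238,172 115:252,202,114 105:254,233,162 95:251,199,114 85:253,225,149 75:250,198,117 65:253,215,135 55:251,209,132 45:252,206,122 35:253,225,152 25:253,204,118 15:254,236,169 5:253,206,118 -5:255,242,180 -15:255,248,196 -25:251,201,136 -35:255,188,120 -45:255,192,123 -55:255,196,126 -65:255,196,126 -75:255,196,126 -85:255,194,124 -95:255,195,125 -105:255,194,124 -115:254,199,132
t6 125:247,209,139 115:240,166,91 105:246,202,131 95:237,164,90 85:244,192,119 75:234,163,92 65:242,181,107 55:238,175,105 45:240,171,97 35:243,193,122 25:240,168,93 15:226,128,76 5:252,160,99 -5:252,161,100 -15:252,161,101 -25:252,161,100 -35:252,160,99 -45:252,160,99 -55:251,157,97 -65:249,154,96 -75:246,161,103 -85:244,217,151 -95:253,232,164 -105:253,232,164 -115:253,233,165
t6_0.3 125:240,192,125 115:230,150,81 105:238,185,118 95:226,149,81 85:235,175,107 75:222,148,83 65:232,165,97 55:227,159,94 45:229,155,88 35:234,176,110 25:231,153,83 15:194,107,62 5:241,134,82 -5:243,136,84 -15:244,137,85 -25:244,138,85 -35:244,138,85 -45:244,137,84 -55:243,138,84 -65:243,138,85 -75:238,159,102 -85:238,202,137 -95:250,218,149 -105:249,219,149 -115:250,219,149
t6_1.0 125:237,187,121 115:226,146,78 105:235,180,114 95:221,143,77 85:232,170,103 75:217,143,80 65:229,159,93 55:222,154,91 45:225,150,84 35:231,172,106 25:181,93,58 15:184,89,55 5:184,89,55 -5:185,90,55 -15:194,98,61 -25:234,126,78 -35:159,157,147 -45:246,209,141 -55:247,211,143 -65:247,211,142 -75:248,212,143 -85:236,197,132 -95:248,213,144 -105:248,214,144 -115:248,214,145
```

The brightness profile shows the coaster leaning on the blade at 1.0 rad, with its foot at y≈25 caught by the slat gap. I'll complete the roll.

```bash
python3 - <<'E'
from h import *
np.set_printoptions(precision=3,suppress=True)
for ph,py in((1.25,22),(1.45,24),(1.57,25)):
    env.move_l(*rollp(ph,py),rate=80); show(ph)
clay("t7"); prof(["t7"])
E
```

```text
1.25 20.8 [ 1.115 -1.223 -1.233] [ 0.366  0.845 -0.059] 20.074929464635538
1.45 21.22 [ 0.701 -0.569 -0.048] [0.329 0.768 0.03 ] 19.951484662869433
1.57 21.52 [ 0.765  0.176 -0.088] [0.373 0.777 0.004] 19.8689747314151
clay [307 147  49  15 118] [330.441 153.814] ((330.90771484375, 153.66152954101562), (2.280350685119629, 49.992305755615234), 74.74488067626953)
t7 125:233,124,76 115:243,135,82 105:243,135,82 95:243,135,83 85:243,135,83 75:243,136,83 65:244,135,83 55:244,136,83 45:243,135,83 35:217,154,98 25:147,98,62 15:234,179,114 5:224,144,77 -5:237,188,123 -15:244,202,135 -25:244,203,135 -35:244,203,136 -45:244,204,136 -55:245,204,137 -65:245,205,137 -75:245,205,137 -85:232,191,127 -95:245,207,139 -105:245,207,138 -115:246,207,139
```

The profile now shows uniform clay from y≈38 to 128, so the coaster has toppled and lies on the slats. I'll withdraw, unroll high up and lay the spatula back where it came from.

```bash
python3 - <<'E'
from h import *
np.set_printoptions(precision=3,suppress=True)
env.move_l(bp(-120,45,140,1.57)[0],rate=100)
env.move_l(bp(-125,0,190,1.57)[0],rate=120)
env.move_l(*bp(-135,-60,180,.8),rate=130)
env.move_l(*bp(-150,-120,160,0),rate=130); show("unrolled")
p=lambda z:pose([455,-242,z],.108,TH)
env.move_l(*p(110),rate=150)
env.move_l(p(48)[0],rate=80); env.hold(.1)
hit=env.move_l(p(38)[0],rate=8,f_stop=1.5)
s=env.read_state();print(hit,s["tool_pos"][2]-p(0)[0][2],s["time_s"]);show("down")
top=viewer.camera("top");sc=viewer.camera("scene");cv2.imwrite("pics/t8.png",top)
a=cv2.resize(top[140:265,250:410],(640,500),interpolation=cv2.INTER_CUBIC)[:,:400+240]
cv2.imwrite("pics/s8.png",sc)
m=np.vstack([cv2.resize(top[140:265,250:450],(480,300),interpolation=cv2.INTER_CUBIC),cv2.resize(sc[170:260,276:420],(480,300),interpolation=cv2.INTER_CUBIC)])
cv2.imwrite("pics/m8.png",m)
E
```

```text
unrolled 25.32 [ 0.287  0.049 -0.333] [-0.073  0.649  0.02 ] 19.875948532685925
True 38.54189463166477 28.325
down 28.32 [-2.109  1.059  4.714] [-0.003 -0.049 -0.019] 19.804785260604547
```

View pics/m8.png

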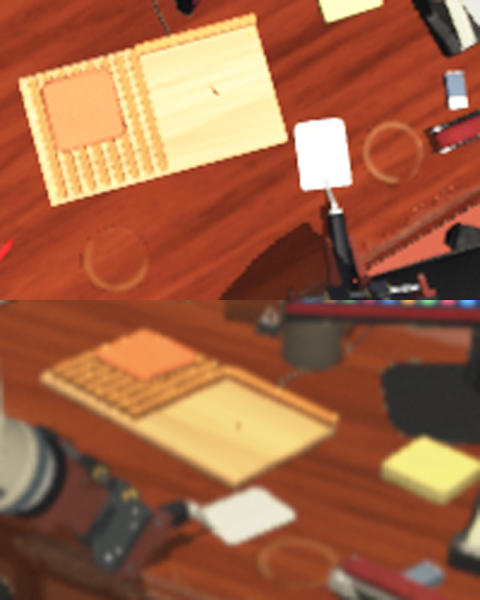

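The montage shows the coaster flat on the slats at (85,110) with its plain side up, and the blade flat on the desk at (323,155), clear of the board. There is also a small dark mark on the smooth wood at (215,90), under where the coaster had lain. Now I'll release, retreat and hand in.

```bash
python3 - <<'E'
from h import *
np.set_printoptions(precision=3,suppress=True)
set_gripper(85)
s=env.read_state();q=s["tool_pos"]
env.move_l(q+[0,0,150],rate=120); env.hold(.5)
show("clear"); clay("t9"); prof(["t9"])
print(workorder.sign_off())
E
```

```text
clear 31.42 [1.226 0.055 1.981] [0.023 0.408 0.037] 85.34242143039036
clay [268 167  29  14  61] [280.525 171.59 ] ((280.93438720703125, 171.91629028320312), (6.52492618560791, 29.799402236938477), 70.34617614746094)
t9 125:254,180,115 115:255,194,124 105:255,193,123 95:255,194,124 85:255,194,124 75:255,195,125 65:255,195,125 55:255,196,126 45:255,194,124 35:250,213,145 25:252,202,116 15:254,235,168 5:253,204,116 -5:254,241,179 -15:255,247,194 -25:255,248,195 -35:255,248,195 -45:255,248,195 -55:255,248,196 -65:255,248,197 -75:255,248,197 -85:250,237,183 -95:255,249,198 -105:255,249,198 -115:255,249,199
the job is handed in; nothing more can be done
None
```

The coaster lies upside down and flat on the slats, the spatula is back on the desk clear of the board, and the job was handed in at about 31 s (no verdict shown); a small dark mark is visible on the smooth half under where the coaster lay, and I can't tell whether the blade made it.

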